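# Change the tray that is out on the cutter bench

### The job

Three pine slide-out trays stand side by side on the bench, one wide and two narrow, and one narrow tray has been left standing out. First push that narrow tray fully home; then hook a fingertip behind the front lip of the wide tray (do not pinch its front board) and draw it out along its runners as far as its stop. Keep the two toolholders in the wide tray standing, lift nothing, leave the third tray shut and everything else where it is, and finish clear of it all.

Things in the scene. Friction and masses are not known exactly. Their poses are not given: they have to be found in the camera images.
- tray_wide (a joint): how far the WIDE tray is drawn out of its cradle, m: 0 = fully home, 0.100 = out against its stop (hard stops both ways). It slides straight out towards the robot along -x of point wide_inner. It drags with about 1.5 N (more when moved fast) and stays where it is left. It starts 0 to 15 mm out.
- wide_inner (a point): point on the wide tray, moving with it: middle of the upper edge of the INNER (far) face of its front board. x points level into the cradle (away from the robot), y along the board, z up. The pine board is 150 mm wide, 12 mm thick (outer face 12 mm to -x of this point), top 56 mm above the bench.
- wide_pocket (a point): middle of the floor of the empty finger pocket behind the wide tray's front board, 24 mm above the bench; axes as wide_inner, moves with the tray. The pocket is open above, 64 mm long in x (board to a low cross bar) and 114 mm wide in y; its side walls and the bar are 44 mm or less above the bench. Beyond the bar stand two loose toolholders.
- tray_out (a joint): how far the narrow tray that was LEFT OUT stands out of its cradle, m: 0 = fully home, 0.100 = against its stop. Starts 0.05 to 0.10. Pushed home along +x of point out_outer, with about 1.5 N of drag (more when fast); it stays where it is left and stops hard at 0.
- out_outer (a point): point on the narrow tray that stands out, moving with it: middle of the upper edge of the OUTER face of its front board (towards the robot). x points level into the cradle (the way to push), y along the board, z up. The pine board is 95 mm wide, 12 mm thick, from 4 to 56 mm above the bench (this point is at 56 mm).
- tray_home (a joint): how far the other narrow tray, 95 mm wide like the first, is out, m; it starts fully home at 0 and is to be left so.
- home_outer (a point): the same point as out_outer, on the narrow tray that is already home (bystander).
- holder_1: black steel lathe toolholder, 36 x 30 x 40 mm, loose, standing in the wide tray behind the cross bar; origin under its centre (24 mm above the bench), z up. To ride along, upright.
- holder_2: a second one like holder_1, beside it in the wide tray.
- collet: loose steel collet, 28 mm across, 36 mm high, standing in the narrow tray that is home; origin under its centre. Bystander.
- mug: white mug, 76 mm across, 90 mm high, bystander at the left; origin under its centre.
- oil_bottle: clear bottle, 56 mm across, 150 mm high, bystander at the right; origin under its centre.
- jar: glass jar, 64 mm across, 75 mm high, bystander at the left; origin under its centre.
- screwdriver: yellow-handled screwdriver, 190 mm long, lying at the right; bystander; origin under its middle.
- tee_key: black steel T-shaped chuck key, 80 x 70 mm, 12 mm thick, lying between the robot and the trays; bystander.
Mind the look-alikes: they are no part of the job. Leave any pink look-alike of the holder_2 alone.

How it is judged (in metres and radians):
On the way, in this order (a step that is already met when the one before it is completed fails the run):
1. the narrow tray that stood out is pushed fully home (within 6 mm) while the wide tray is still in (less than 40 mm out) (value of joint tray_out below 0.006 m and value of joint tray_wide below 0.04 m), for 0.2 s.
2. the wide tray is drawn out to its stop (90 mm or more of 100) with the narrow one still home (value of joint tray_wide above 0.09 m and value of joint tray_out below 0.01 m), for 0.2 s.
At the end, for the whole second after the job is handed in: the wide tray is at least 90 mm of its 100 mm out and at rest, the two narrow trays are home within 10 mm, both toolholders stand upright (within 0.2 rad) on the wide tray's floor (all of step 2 and value of joint tray_home below 0.01 m and velocity of joint tray_wide below 0.01 m/s and angle between each of holder_1, holder_2's own z axis and vertical below 0.2 rad and height (world z) of holder_1 between 0.019 and 0.03 m and linear speed of each of holder_1, holder_2 below 0.02 m/s and height (world z) of holder_2 between 0.019 and 0.03 m); the robot touches nothing.
It fails at once if the wide tray's front board is pinched (fingers press on its inner and outer face at once) (contact force between the fingers and tray_wide_c0 above 1 N and contact force between the fingers and tray_wide_c1 above 1 N).
It fails at once if the third tray is drawn out more than 10 mm (value of joint tray_home above 0.01 m).
It fails at once if a toolholder is tipped over (more than 0.5 rad), lifted more than 15 mm or leaves the tray (angle between any of holder_1, holder_2's own z axis and vertical above 0.5 rad or height (world z) of any of holder_1, holder_2 above 0.039 m or height (world z) of any of holder_1, holder_2 below 0.015 m).
It fails at once if the collet, or anything else standing about, is moved more than 20 mm (distance of any of mug, oil_bottle, jar, screwdriver, tee_key, collet from where it was at the start of the episode above 0.02 m).
It also fails if it takes over 54 s, if anything falls off the work surface, if the arm or the gripper's body presses on something with over 40 N, if the wrist force passes 120 N, or if a joint passes its speed limit or range.

### The arm

A 6-joint arm with a two-finger parallel gripper is mounted at the origin on the work surface. World frame = base frame: x ahead of the robot, y to its left, z up, the work surface at z = 0. Lengths are in mm, angles in rad, forces in N, time in s.
With the tool pointing down it reaches from about 350 to 975 mm from the base axis. Payload 7.1 kg.
Tool frame: the origin (TCP) lies between the finger pads; the fingertips stand 19 mm ahead of it and the grasp point (between the pads) is the TCP; z points along the fingers, y is the line along which they close (so a half turn about z gives the same grasp; the last joint's range is limited). The gripper opens to 88 mm and grips with 3 to 60 N. Pads are 20 mm wide; open, the fingers measure 115 mm over their backs; the gripper's body (75 mm by 178 mm) begins 61 mm behind the grasp point.
Start: joints at [1.166, 0.423, 1.63, -0, 1.089, -0.019], TCP at [235.156, 579.057, 241.675] pointing down, gripper open.
Joint ranges: [-3, 3], [-0.9, 2.11], [0.09, 2.58], [-1.31, 4.45], [0.11, 2.69], [-2.54, 2.54]. Speed limits (rad/s): [2.39, 2.39, 3.01, 3.14, 3.14, 3.14].

### API

Orientations are given as a rotation vector (axis times angle).
In Python, from workcell import ctrl gives the robot as it stands.
- The arm moves only by the tool arm_command, never from a script. Its argument "series" is a list of rows, each an object with "linear": the shift along the tool's x, y, z in m, a list of three; "turn": the turn about the tool's z in rad. A call has 1 to 10 rows; each row shifts and turns the commanded pose from where the row before left it, along the tool's axes as they then stand; what a row does not reach is not made up. A row lasts 1/10 s, in which the tool goes at most 50 mm and 8.59 degrees, less where a joint would pass 70% of its speed; a pose out of reach is approached as far as the arm can. A call with a gripper value outside its range is refused whole. "jaw" is the opening, from -1 (shut) to 1 (fully open), set as the call begins (left out, the last holds). The fingers move at their own pace and stop on an object; the grip force is fixed at half the most. Time passes only in rows, so rows that do not move let the fingers close. It gives the time, the measured TCP pose, the force, the opening and the grip force at its end, in the units of the state.
- ctrl.get_obs(): the state, without advancing time (a new reading comes with each control period).
- ctrl.get_image(name): name is "scene" or "top" or "wrist"; returns a dict with "frame" (420x560x3 uint8, blue, green, red), "fx", "fy", "cx", "cy" (pixels), "rvec" (rotation vector, rad) and "tvec" (3), from world to camera coordinates, as OpenCV has them. Camera axes: x right, y down, z forward; pixel columns grow to the right and rows downward; lengths in mm; the calibration is good to about 2 mm. A picture is of the moment at which its call begins. There is no depth.
- ctrl.close_job(): hands the job in; it is judged then, once.
The state is a dict: "t": time; "qpos": joint angles; "qvel": joint speeds; "joint_torque": joint torques, N m; "ee_pos": TCP position; "orientation": TCP orientation; "ft_force": force on the tool from outside, world axes, zero at the start; "moment": the same for the moment, N m; "width": finger opening in mm; "grasp_force": force on a finger pad.
Only numpy, scipy, OpenCV 4.12 (cv2) and the standard library are available. Lean on these libraries where they do the work, as an engineer would, in place of code of your own. Each camera call takes 0.05 s, during which the arm holds its last target. There are 200 camera calls.

## Working session

There is one attempt and no reset: what is moved stays moved. The work goes in short steps, Python scripts to look and compute and a tool call to move; the robot and the scene stay as the last step left them, time stands still between calls to the robot, and variables do not carry over. Pictures are saved under pics/ and viewed, at most 10 in all, crops included, and the job is handed in when it is done.

Besides the shell and the picture viewer there is one more tool, called as name([rows], argument=value, ...), one row to a line, values as JSON. arm_command: Moves the arm, as the interface text tells. Its arguments: {"type":"object","properties":{"series":{"type":"array"},"jaw":{"type":"number"}},"required":["series"]}

```bash
mkdir -p pics; ls; cat > h.py <<'E'
import numpy as np, cv2
from workcell import ctrl
def grab(n,f):
    d=ctrl.get_image(n); cv2.imwrite(f,d["frame"]); np.save(f+".npy",d,allow_pickle=True); return d
def ray(d,u,v,z):
    R=cv2.Rodrigues(np.array(d["rvec"],float))[0]; t=np.array(d["tvec"],float).ravel()
    o=-R.T@t; r=R.T@np.array([(u-d["cx"])/d["fx"],(v-d["cy"])/d["fy"],1])
    return o+r*(z-o[2])/r[2]
def proj(d,P):
    K=np.array([[d["fx"],0,d["cx"]],[0,d["fy"],d["cy"]],[0,0,1.]])
    return cv2.projectPoints(np.array(P,float).reshape(-1,3),np.array(d["rvec"],float),np.array(d["tvec"],float),K,None)[0][:,0]
E
python3 - <<'E'
from h import *
for n in ("scene","top"):
    d=grab(n,f"pics/{n}0.png"); print(n,d["fx"],d["rvec"],d["tvec"])
print(ctrl.get_obs())
E
```

```text
pics
scene 471.4992173076097 [ 1.08229481  2.42567543 -1.00865488] [ 376.0348578  -238.29442138 1598.97730217]
top 413.42565188471156 [ 2.19654936 -2.17828094  0.08386087] [   4.39156906  553.92945736 1201.7058908 ]
{'t': 0.1, 'qpos': array([ 1.16597035e+00,  4.23758837e-01,  1.63059646e+00, -1.52359492e-05,
        1.08858978e+00, -1.89785182e-02]), 'qvel': array([-2.22156090e-03, -1.45460640e-03, -2.85478359e-03,  9.59352398e-04,
        5.05106600e-04, -6.58509677e-05]), 'joint_torque': array([-1.91027762e-04, -5.45609450e+01, -2.74325520e+01,  6.44361321e-02,
        1.89241249e-02, -5.45880926e-05]), 'ee_pos': array([234.99869011, 578.63386835, 240.98961893]), 'orientation': array([-6.02271996e-01, -3.08304464e+00,  2.08114220e-03]), 'ft_force': array([0.33607378, 0.00372971, 0.50929857]), 'moment': array([-0.01132181, -0.02852797, -0.01715842]), 'grasp_force': 0.0, 'width': 87.83456188588414}
```

View pics/top0.png

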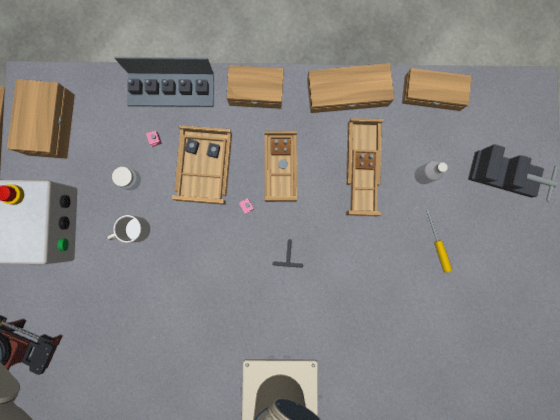

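View pics/scene0.png

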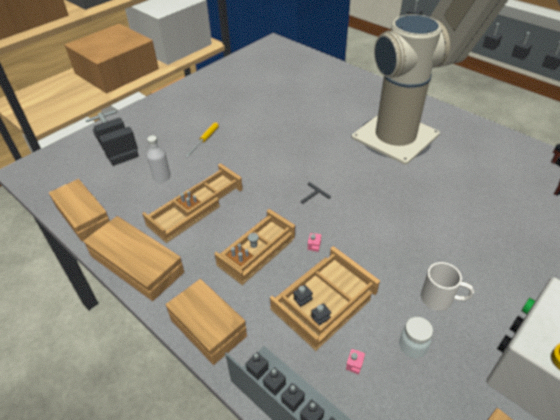

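The top view shows the wide tray on the left (front board about row 199, columns 173–226). The middle narrow tray is home, and the right narrow tray stands out (front board about row 212, columns 347–381). Next I'll take an enlarged crop to get the corners.

```bash
python3 - <<'E'
from h import *
im=cv2.imread("pics/top0.png")
a=cv2.resize(im[115:225,165:265],None,fx=5,fy=5,interpolation=cv2.INTER_CUBIC)
b=cv2.resize(im[115:225,335:395],None,fx=5,fy=5,interpolation=cv2.INTER_CUBIC)
cv2.imwrite("pics/c1.png",np.hstack([a,b]))
d=np.load("pics/top0.png.npy",allow_pickle=True).item()
hsv=cv2.cvtColor(im,cv2.COLOR_BGR2HSV)
m=cv2.inRange(hsv,(8,70,60),(28,255,255)); m[:112]=0;m[:,:165]=0;m[:,395:]=0
for c in cv2.findContours(m,cv2.RETR_EXTERNAL,cv2.CHAIN_APPROX_NONE)[0]:
    if cv2.contourArea(c)<150: continue
    r=cv2.minAreaRect(c); B=cv2.boxPoints(r)
    print(B.round(1).tolist(),[ray(d,*p,50)[:2].round().tolist() for p in B])
E
```

```text
[[265.0, 131.0], [296.0, 131.0], [296.0, 201.0], [265.0, 201.0]] [[773.0, 48.0], [774.0, -42.0], [569.0, -43.0], [568.0, 46.0]]
[[171.6999969482422, 199.5], [178.5, 124.5], [231.8000030517578, 129.3000030517578], [225.0, 204.39999389648438]] [[570.0, 315.0], [790.0, 301.0], [777.0, 145.0], [557.0, 161.0]]
[[346.3999938964844, 214.89999389648438], [347.5, 117.9000015258789], [382.0, 118.30000305175781], [381.0, 215.1999969482422]] [[530.0, -189.0], [814.0, -193.0], [814.0, -294.0], [530.0, -288.0]]
```

View pics/c1.png

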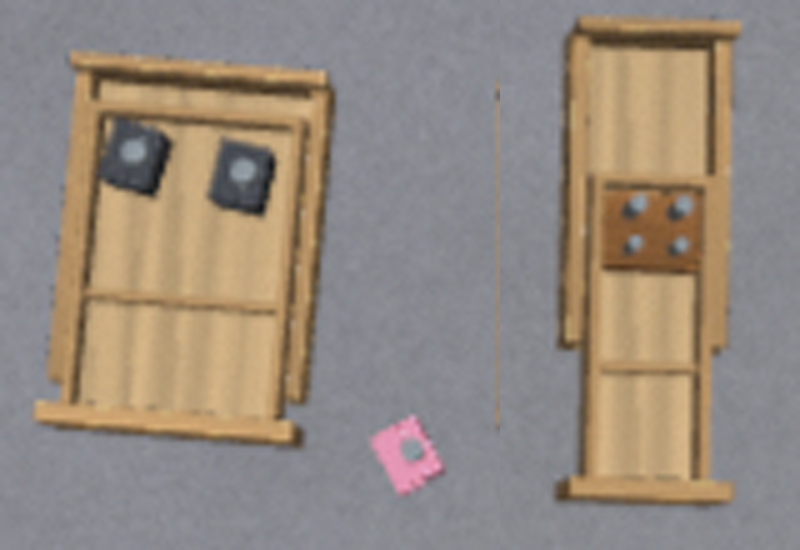

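The crop shows the wide board's top inner edge from (40,402) to (300,425) and its outer edge from (35,420) to (296,443). The out tray's board runs from (560,482) to (733,484), with its outer edge at about row 500. The pink cube stands clear to the right.

```bash
python3 - <<'E'
from h import *
d=np.load("pics/top0.png.npy",allow_pickle=True).item()
R=cv2.Rodrigues(np.array(d["rvec"]))[0]; print("cam",-R.T@np.array(d["tvec"]))
def P(u,v,z,o=165): return ray(d,u/5-.4+o,v/5-.4+115,z)
q=lambda n,*a:print(n,P(*a).round(1)[:2])
for n,u,v in (("wiL",40,402),("wiR",300,425),("woL",35,420),("woR",296,441)): q(n,u,v,56)
for n,u,v in (("niL",562,480),("niR",734,484),("noL",558,497),("noR",730,499)): q(n,u,v,56,235)
q("barL",85,296,44);q("barR",278,310,44)
q("cradleL",55,380,50); q("cradleR",297,402,50)
for n,u,v in (("crL",568,347),("crR",718,348)): q(n,u,v,50,235)
q("backL",578,22,50,235);q("backR",738,26,50,235);q("wbackL",73,55,50);q("wbackR",328,75,50)
q("tee",1,1,0)
o=ctrl.get_obs(); print(cv2.Rodrigues(o["orientation"])[0].round(3))
print([ray(d,*p,6)[:2].round() for p in ((289,240),(275,265),(302,267))], ray(d,246,206,10).round())
E
```

```text
cam [ 466.55004225   14.89366336 1238.16938037]
wiL [582.6 311.1]
wiR [570.6 161.8]
woL [572.2 313.7]
woR [561.4 164. ]
niL [ 542.  -189.4]
niR [ 540.5 -288.2]
noL [ 532.2 -187.1]
noR [ 531.9 -285.8]
barL [645.9 289.6]
barR [638.7 177.3]
cradleL [596.  304.3]
cradleR [584.4 164.5]
crL [ 619.6 -194.3]
crR [ 619.7 -281.2]
backL [ 811.2 -200.9]
backR [ 809.8 -294.7]
wbackL [786.8 298.7]
wbackR [776.3 149.8]
tee [833.3 355.3]
[[-0.926  0.376 -0.001]
 [ 0.376  0.926 -0.001]
 [ 0.    -0.001 -1.   ]]
[array([456., -25.]), array([382.,  16.]), array([377., -64.])] [556. 104.  10.]
```

arm_command([
  {"linear": [0, 0, 0], "turn": -0.12},
  {"linear": [0, 0, 0], "turn": -0.12},
  {"linear": [0, 0, 0], "turn": -0.12},
  {"linear": [-0.012, -0.04, 0], "turn": 0},
  {"linear": [-0.012, -0.04, 0], "turn": 0},
  {"linear": [-0.012, -0.04, 0], "turn": 0},
  {"linear": [-0.012, -0.04, 0], "turn": 0},
  {"linear": [-0.012, -0.04, 0], "turn": 0},
  {"linear": [-0.012, -0.04, 0], "turn": 0},
  {"linear": [-0.012, -0.04, 0], "turn": 0},
], jaw=-1)

```text
t: 1.1
ee_pos: [311.8, 295.3, 241.5]
orientation: [-0.04, -3.141, 0.0]
ft_force: [-0.3, 0.0, 0.7]
width: 11.2
grasp_force: 0.0
```

arm_command([
  {"linear": [-0.012, -0.045, 0], "turn": 0},
  {"linear": [-0.012, -0.045, 0], "turn": 0},
  {"linear": [-0.012, -0.045, 0], "turn": 0},
  {"linear": [-0.012, -0.045, 0], "turn": 0},
  {"linear": [-0.012, -0.045, 0], "turn": 0},
  {"linear": [-0.012, -0.045, 0], "turn": 0},
  {"linear": [-0.012, -0.045, 0], "turn": 0},
  {"linear": [-0.012, -0.045, 0], "turn": 0},
  {"linear": [-0.012, -0.045, 0], "turn": 0},
  {"linear": [-0.012, -0.045, 0], "turn": 0},
])

```text
t: 2.1
ee_pos: [420.1, -158.0, 241.6]
orientation: [0.041, 3.141, 0.0]
ft_force: [1.1, 0.5, -0.6]
width: 0.3
grasp_force: 0.0
```

arm_command([
  {"linear": [0, -0.04, 0], "turn": 0},
  {"linear": [0, -0.04, 0], "turn": 0},
  {"linear": [0, 0, 0], "turn": 0},
])

```text
t: 2.4
ee_pos: [418.3, -239.8, 241.6]
orientation: [0.047, 3.141, -0.002]
ft_force: [0.3, 0.9, -0.4]
width: 0.5
grasp_force: 0.0
```

arm_command([
  {"linear": [-0.022, 0, 0.03], "turn": 0},
  {"linear": [-0.022, 0, 0.03], "turn": 0},
  {"linear": [-0.022, 0, 0.03], "turn": 0},
  {"linear": [0, 0, 0.035], "turn": 0},
  {"linear": [0, 0, 0.035], "turn": 0},
  {"linear": [0, 0, 0.026], "turn": 0},
  {"linear": [0, 0, 0], "turn": 0},
])

```text
t: 3.1
ee_pos: [481.7, -235.7, 52.4]
orientation: [-0.04, -3.135, -0.005]
ft_force: [0.3, -0.7, 0.1]
width: 0.4
grasp_force: 0.0
```

```bash
python3 - <<'E'
from h import *
grab("wrist","pics/w1.png"); print(ctrl.get_obs()["ee_pos"])
E
```

```text
[ 482.90356362 -236.39842363   54.33149562]
```

View pics/w1.png

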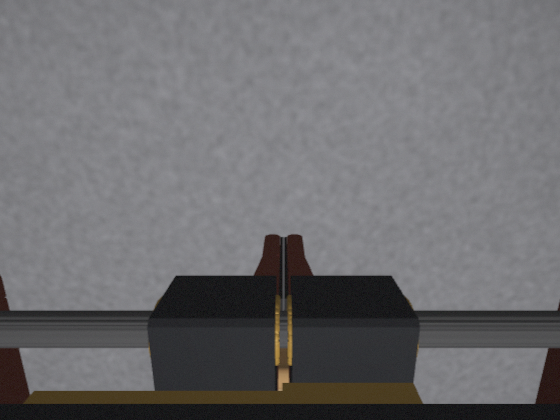

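The wrist camera faces back toward the robot and shows only the closed fingers over clear bench, with a sliver of wood at (283,375). I'll push now and go by the force.

arm_command([
  {"linear": [-0.012, 0, 0], "turn": 0},
  {"linear": [-0.012, 0, 0], "turn": 0},
  {"linear": [-0.01, 0, 0], "turn": 0},
  {"linear": [-0.01, 0, 0], "turn": 0},
  {"linear": [-0.01, 0, 0], "turn": 0},
  {"linear": [-0.01, 0, 0], "turn": 0},
  {"linear": [-0.01, 0, 0], "turn": 0},
  {"linear": [-0.01, 0, 0], "turn": 0},
])

```text
t: 3.95
ee_pos: [568.9, -239.8, 55.6]
orientation: [-0.041, -3.141, -0.0]
ft_force: [-1.8, -0.6, 0.9]
width: 0.1
grasp_force: 1.0
```

arm_command([
  {"linear": [-0.008, 0, 0], "turn": 0},
  {"linear": [-0.006, 0, 0], "turn": 0},
  {"linear": [-0.004, 0, 0], "turn": 0},
])

```text
t: 4.25
ee_pos: [586.6, -240.2, 55.5]
orientation: [-0.04, -3.141, -0.0]
ft_force: [-2.0, 0.2, 1.3]
width: 0.4
grasp_force: 0.9
```

arm_command([
  {"linear": [-0.003, 0, 0], "turn": 0},
  {"linear": [-0.003, 0, 0], "turn": 0},
  {"linear": [-0.003, 0, 0], "turn": 0},
])

```text
t: 4.55
ee_pos: [595.0, -240.5, 55.6]
orientation: [-0.041, -3.141, -0.0]
ft_force: [-1.8, -0.6, 0.2]
width: 0.6
grasp_force: 0.8
```

arm_command([
  {"linear": [-0.003, 0, 0], "turn": 0},
  {"linear": [-0.003, 0, 0], "turn": 0},
])

```text
t: 4.75
ee_pos: [599.0, -240.5, 55.5]
orientation: [-0.04, -3.136, -0.001]
ft_force: [-17.2, -2.1, 14.1]
width: 0.5
grasp_force: 8.8
```

The force rose to 17 N, so it has reached the hard stop. I'll hold, back off, rise and look.

arm_command([
  {"linear": [0, 0, 0], "turn": 0},
  {"linear": [0, 0, 0], "turn": 0},
  {"linear": [0, 0, 0], "turn": 0},
])

```text
t: 5.05
ee_pos: [599.0, -240.6, 55.6]
orientation: [-0.04, -3.137, -0.001]
ft_force: [-9.6, -0.8, 5.1]
width: 0.1
grasp_force: 4.7
```

arm_command([
  {"linear": [0.015, 0, 0], "turn": 0},
  {"linear": [0.03, 0, 0], "turn": 0},
  {"linear": [0.03, 0, -0.02], "turn": 0},
  {"linear": [0, 0, -0.04], "turn": 0},
  {"linear": [0, 0, -0.04], "turn": 0},
  {"linear": [0, 0, -0.04], "turn": 0},
  {"linear": [0, 0.04, -0.02], "turn": 0},
  {"linear": [0, 0.045, 0], "turn": 0},
  {"linear": [0, 0.045, 0], "turn": 0},
  {"linear": [0, 0.045, 0], "turn": 0},
])

```text
t: 6.05
ee_pos: [531.2, -62.3, 216.5]
orientation: [0.042, 3.139, -0.0]
ft_force: [0.9, -0.6, 0.3]
width: 0.5
grasp_force: 0.0
```

```bash
python3 - <<'E'
from h import *
d=grab("top","pics/top1.png"); print(ctrl.get_obs()["ee_pos"])
im=d["frame"]
a=cv2.resize(im[115:225,165:265],None,fx=5,fy=5,interpolation=cv2.INTER_CUBIC)
b=cv2.resize(im[115:225,335:395],None,fx=5,fy=5,interpolation=cv2.INTER_CUBIC)
cv2.imwrite("pics/c2.png",np.hstack([a,b]))
E
```

```text
[530.82489016 -56.94093719 216.21999152]
```

View pics/c2.png

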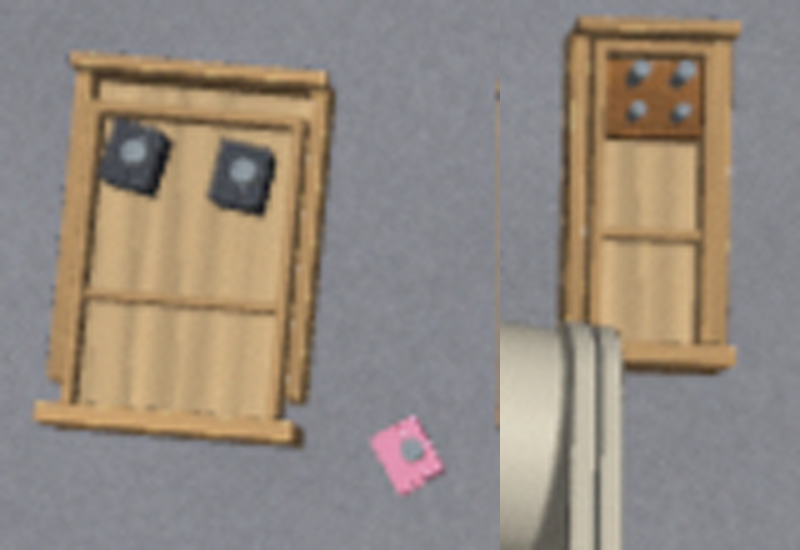

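The crop shows the out tray home: its board at about row 357 sits against the cradle. The wide tray is unchanged. Next I'll go above its finger pocket, centred near (608, 234).

arm_command([
  {"linear": [0, 0, 0], "turn": 0.045},
  {"linear": [-0.008, 0.042, 0], "turn": 0},
  {"linear": [-0.008, 0.042, 0], "turn": 0},
  {"linear": [-0.008, 0.042, 0], "turn": 0},
  {"linear": [-0.008, 0.042, 0], "turn": 0},
  {"linear": [-0.008, 0.042, 0], "turn": 0},
  {"linear": [-0.008, 0.042, 0], "turn": 0},
  {"linear": [-0.008, 0.042, 0], "turn": 0},
  {"linear": [0, 0, 0], "turn": 0},
  {"linear": [0, 0, 0], "turn": 0},
])

```text
t: 7.1
ee_pos: [607.3, 226.3, 215.4]
orientation: [0.108, 3.14, -0.0]
ft_force: [-0.5, -0.0, -1.4]
width: 0.5
grasp_force: 0.0
```

arm_command([
  {"linear": [0, 0.008, 0.03], "turn": 0},
  {"linear": [0, 0, 0.035], "turn": 0},
  {"linear": [0, 0, 0.035], "turn": 0},
  {"linear": [0, 0, 0.032], "turn": 0},
  {"linear": [0, 0, 0], "turn": 0},
])

```text
t: 7.6
ee_pos: [604.8, 230.8, 79.6]
orientation: [-0.113, -3.132, 0.005]
ft_force: [-0.3, -0.9, -0.2]
width: 0.5
grasp_force: 0.0
```

```bash
python3 - <<'E'
from h import *
d=grab("scene","pics/s2.png"); o=ctrl.get_obs()["ee_pos"];print(o)
t=proj(d,[o-[0,0,19],[576.6,236.5,56]]);print(t)
w=grab("wrist","pics/w2.png")["frame"]
cv2.imwrite("pics/s2c.png",np.hstack([cv2.resize(d["frame"][230:370,250:400],(450,420),interpolation=cv2.INTER_CUBIC),cv2.resize(w,(350,262)) if 0 else cv2.copyMakeBorder(cv2.resize(w,(350,262)),0,158,0,0,0)]))
E
```

```text
[606.41644598 231.53265571  82.09808627]
[[343.00098913 267.62579827]
 [351.85603293 263.16755875]]
```

View pics/s2c.png

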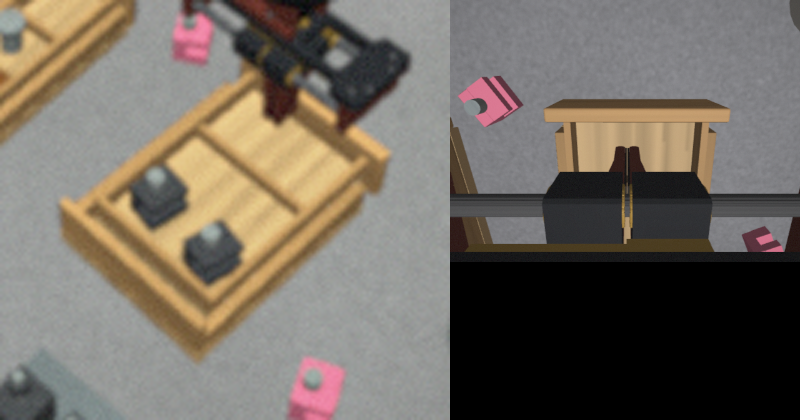

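The wrist view shows the fingertips (627,150) over the pocket floor behind the board's inner edge (row 122), nearly centred. I'll lower and draw.

arm_command([
  {"linear": [0, 0, 0.016], "turn": 0},
  {"linear": [0, 0, 0.015], "turn": 0},
  {"linear": [0, 0, 0], "turn": 0},
])

```text
t: 8.0
ee_pos: [606.8, 233.0, 51.0]
orientation: [-0.111, -3.137, 0.002]
ft_force: [-0.6, -0.6, -0.6]
width: 0.5
grasp_force: 0.0
```

arm_command([
  {"linear": [0.005, 0, 0], "turn": 0},
  {"linear": [0.005, 0, 0], "turn": 0},
  {"linear": [0.005, 0, 0], "turn": 0},
  {"linear": [0.005, 0, 0], "turn": 0},
  {"linear": [0.004, 0, 0], "turn": 0},
  {"linear": [0.004, 0, 0], "turn": 0},
  {"linear": [0.005, 0, 0], "turn": 0},
  {"linear": [0.006, 0, 0], "turn": 0},
  {"linear": [0.007, 0, 0], "turn": 0},
  {"linear": [0.007, 0, 0], "turn": 0},
])

```text
t: 9.0
ee_pos: [554.5, 237.4, 52.8]
orientation: [0.111, 3.139, 0.0]
ft_force: [1.0, 0.8, 0.9]
width: 0.4
grasp_force: 0.9
```

arm_command([
  {"linear": [0.006, 0, 0], "turn": 0},
  {"linear": [0.006, 0, 0], "turn": 0},
  {"linear": [0.006, 0, 0], "turn": 0},
  {"linear": [0.006, 0, 0], "turn": 0},
  {"linear": [0.006, 0, 0], "turn": 0},
  {"linear": [0.006, 0, 0], "turn": 0},
  {"linear": [0.005, 0, 0], "turn": 0},
  {"linear": [0.004, 0, 0], "turn": 0},
  {"linear": [0.003, 0, 0], "turn": 0},
])

```text
t: 9.9
ee_pos: [506.6, 240.6, 52.6]
orientation: [-0.111, -3.139, 0.0]
ft_force: [2.5, 0.6, -0.2]
width: 0.5
grasp_force: 0.8
```

arm_command([
  {"linear": [0.003, 0, 0], "turn": 0},
  {"linear": [0.003, 0, 0], "turn": 0},
  {"linear": [0.003, 0, 0], "turn": 0},
])

```text
t: 10.2
ee_pos: [503.1, 241.1, 52.9]
orientation: [0.107, 3.129, 0.002]
ft_force: [28.3, -12.3, -20.2]
width: 0.5
grasp_force: 14.5
```

arm_command([
  {"linear": [0.003, 0, 0], "turn": 0},
  {"linear": [0.003, 0, 0], "turn": 0},
])

```text
t: 10.4
ee_pos: [502.8, 241.3, 53.2]
orientation: [0.105, 3.119, 0.005]
ft_force: [49.4, -20.5, -35.4]
width: -0.0
grasp_force: 25.0
```

It is hard against the stop. I'll ease off to the pocket's middle, then lift clear.

arm_command([
  {"linear": [-0.006, 0, 0], "turn": 0},
  {"linear": [-0.008, 0, 0], "turn": 0},
  {"linear": [-0.01, 0, 0], "turn": 0},
  {"linear": [-0.008, 0, 0], "turn": 0},
  {"linear": [0, 0, 0], "turn": 0},
])

```text
t: 10.9
ee_pos: [525.0, 239.5, 52.7]
orientation: [0.112, 3.139, 0.0]
ft_force: [-0.1, 0.6, 0.8]
width: 0.6
grasp_force: 0.0
```

arm_command([
  {"linear": [0, 0, -0.02], "turn": 0},
  {"linear": [0, 0, -0.035], "turn": 0},
  {"linear": [0, 0, -0.04], "turn": 0},
  {"linear": [0, 0, -0.04], "turn": 0},
  {"linear": [0, 0, -0.04], "turn": 0},
  {"linear": [0.02, -0.04, 0], "turn": 0},
  {"linear": [0.02, -0.04, 0], "turn": 0},
  {"linear": [0.02, -0.04, 0], "turn": 0},
  {"linear": [0.02, -0.04, 0], "turn": 0},
  {"linear": [0.02, -0.04, 0], "turn": 0},
])

```text
t: 11.9
ee_pos: [408.4, 46.0, 227.6]
orientation: [-0.109, -3.139, 0.0]
ft_force: [0.8, -1.4, 0.4]
width: 0.5
grasp_force: 0.0
```

arm_command([
  {"linear": [0, -0.04, 0], "turn": 0},
  {"linear": [0, -0.03, 0], "turn": 0},
  {"linear": [0, 0, 0], "turn": 0},
  {"linear": [0, 0, 0], "turn": 0},
  {"linear": [0, 0, 0], "turn": 0},
])

```text
t: 12.4
ee_pos: [405.1, -22.1, 227.6]
orientation: [-0.11, -3.139, -0.0]
ft_force: [0.5, -1.4, 0.1]
width: 0.2
grasp_force: 0.0
```

```bash
python3 - <<'E'
from h import *
d=grab("top","pics/top2.png"); print(ctrl.get_obs()["ee_pos"],ctrl.get_obs()["ft_force"])
E
```

```text
[405.20031747 -21.92242793 227.61233555] [-0.96749737  0.55606987  0.00188623]
```

View pics/top2.png

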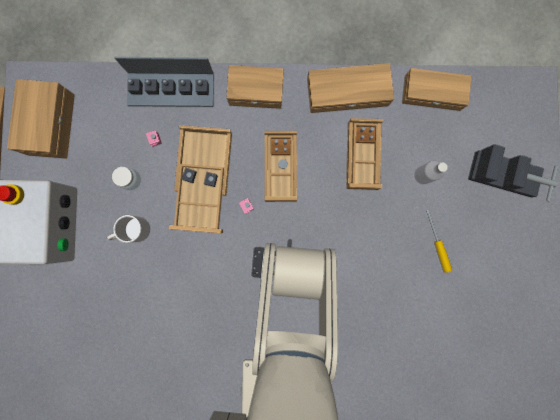

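The wide tray is fully out (board at about row 228), and both holders stand at (188,174) and (211,179). Both narrow trays are home, everything else is in place, and the arm is clear.

```bash
python3 -c "
from workcell import ctrl
print(ctrl.close_job())"
```

```text
the job is handed in; nothing more can be done
None
```

The job is handed in: the narrow tray is pushed home, the wide tray is drawn out to its stop with both toolholders standing, nothing else was moved, and the arm is clear; the judge's result was not shown.

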